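Rake antenna elements into parallel rows

TASK

Three short aluminium antenna bars lie scattered on the desk. Comb the bars together with the hand rake until all three lie flat, parallel and close side by side, their ends roughly level; do not touch the bars with the gripper. Then let go of the rake, leaving it standing on its teeth.

Things in the scene. Friction and masses are not known exactly. Their poses are not given: they have to be found in the camera images.
- rake_grip (a point): hand rake, about 300 g: 130 mm wide steel head with 36 mm teeth pointing down in two rows, level wooden handle 18 x 18 mm on top; stands by itself on its teeth. Point: mid-handle, 54 mm above the tips. x: along the handle away from the head (handle goes on 54 mm), y: along the head, z: up. Teeth span x -63 to -35 mm, y +-63 mm. Beside it, in either place, a flat wooden-handled scraper, not needed
- bar_a_mid (a point): loose square aluminium bar, 150 mm long, 12 mm wide, 12 mm high, 30 g, lying on the desk. Point: its centre, 6 mm up; x: along the bar, z: up. Of the three it lies at the end of the group farthest from the rake, to the robot's left
- bar_b_mid (a point): loose square aluminium bar, 150 mm long, 12 mm wide, 12 mm high, 30 g, lying on the desk. Point: its centre, 6 mm up; x: along the bar, z: up. It is the middle one of the three, 55 to 75 mm from each neighbour; the bars lie roughly across the line of the group, each turned up to about 30 degrees from the middle one
- bar_c_mid (a point): loose square aluminium bar, 150 mm long, 12 mm wide, 12 mm high, 30 g, lying on the desk. Point: its centre, 6 mm up; x: along the bar, z: up. Of the three it lies at the end of the group nearest to the rake, to the robot's right
There are look-alikes about, which are no part of the job. What is shaped like the part that bears bar_c_mid but brown or yellow is not meant.

How it is judged:
On the way:
1. the rake pushes a bar ((contact force between rake and bar_a above 0.03 N or contact force between rake and bar_b above 0.03 N or contact force between rake and bar_c above 0.03 N)), for 0.05 s.
At the end, for the whole second after the job is handed in: The bars lie flat and still, parallel to one another within 11 degrees, the middle bar's centre within 50 mm of each neighbour's and the outer two within 70 mm of each other; the rake, let go, stands still on its teeth on the desk, upright within 10 degrees (angle between the x axis of each of bar_a_mid, bar_c_mid and the x axis of bar_b_mid, either way round below 0.2 rad and angle between the x axis of bar_a_mid and the x axis of bar_c_mid, either way round below 0.2 rad and horizontal distance between bar_a_mid and bar_b_mid below 0.05 m and horizontal distance between bar_b_mid and bar_c_mid below 0.05 m and horizontal distance between bar_a_mid and bar_c_mid below 0.07 m and height (world z) of each of bar_a_mid, bar_b_mid, bar_c_mid below 0.012 m and linear speed of each of bar_a, bar_b, bar_c, rake below 0.02 m/s and angle between rake_grip's own z axis and vertical below 0.17 rad and height (world z) of rake_grip below 0.062 m); the robot touches nothing.
It fails at once if the gripper or arm touches a bar (contact force between any of the fingers, the arm and bar_a above 0.3 N or contact force between any of the fingers, the arm and bar_b above 0.3 N or contact force between any of the fingers, the arm and bar_c above 0.3 N).
It also fails if it takes over 46 s, if anything falls off the work surface, if the arm or the gripper's body presses on something with over 40 N, if the wrist force passes 120 N, or if a joint passes its speed limit or range.

ROBOT

A 6-joint arm with a two-finger parallel gripper is mounted at the origin on the work surface. World frame = base frame: x ahead of the robot, y to its left, z up, the work surface at z = 0. Lengths are in m, angles in rad, forces in N, time in s.
With the tool pointing down it reaches from about 0.35 to 0.85 m from the base axis. Payload 8.1 kg.
Tool frame: the origin (TCP) lies at the very end of the fingers, on their centre line; the grasp point (between the pads) lies 19 mm behind it; x points along the fingers, z is the direction in which the jaws open and shut, and the axes are right-handed (so a half turn about x gives the same grasp; the last joint's range is limited). The gripper opens to 85 mm and grips with 20 to 120 N. Pads are 22 mm wide; open, the fingers measure 114 mm over their backs; the gripper's body (76 mm by 85 mm) begins 54 mm behind the grasp point. The pads swing forward as they close: fully open they stand 13 mm farther back than shut.
Start: joints at [-1.265, 0.13, 1.488, -0, 1.523, -0.085], TCP at [0.229, -0.555, 0.231] pointing down, gripper open.
Joint ranges: [-2.96, 2.96], [-0.89, 2.26], [0.02, 2.5], [-1.34, 4.48], [0, 2.73], [-2.66, 2.66]. Speed limits (rad/s): [2.39, 2.39, 2.79, 3.14, 3.14, 3.14].

INTERFACE

Orientations are given as a rotation vector (axis times angle).
In Python, from plant import manip gives the robot as it stands.
- The arm moves only by the tool carry_out, never from a script. Its argument "plan" is a list of rows, each an object of numbers: "tx", "ty", "tz": the shift along the tool's x, y, z in mm; "turn": the turn about the tool's x in degrees. A call has exactly 5 rows; each row is the pose to reach, as a shift and turn from the pose commanded when the call began, along the tool's axes at that moment; what a row does not reach only later rows make up. A row lasts 1/12 s, in which the tool goes at most 41.7 mm and 7.16 degrees, less where a joint would pass 70% of its speed; a pose out of reach is approached as far as the arm can. A call with a gripper value outside its range is refused whole. "hand" is the opening, from -1 (shut) to 1 (fully open), set as the call begins (left out, the last holds). The fingers move at their own pace and stop on an object; "grip_force" is the grip in N (left out, the last holds). Time passes only in rows, so rows that repeat a pose let the fingers close, or fill a call up. It gives the time, the measured TCP pose, the force and the opening at its end, in the units of the state.
- manip.read_state(): the state, without advancing time (a new reading comes with each control period).
- manip.camera(name): name is "scene" or "top" or "wrist"; returns a dict with "pixels" (384x512x3 uint8, blue, green, red), "vfov" (degrees; the focal length in pixels is half the picture's height over the tangent of half this angle, whatever the lens; pixels are square), "cx", "cy" (the principal point, pixels), "rvec" (rotation vector, rad) and "tvec" (3), from world to camera coordinates, as OpenCV has them; the wrist camera has in their place "T_tool_cam" (4x4, takes a point from camera to tool coordinates, whose origin is the TCP and whose axes are the tool frame's). Camera axes: x right, y down, z forward; pixel columns grow to the right and rows downward; lengths in m; the calibration is good to about 2 mm. A picture is of the moment at which its call begins: read the wrist's pose just before it. There is no depth.
- manip.sign_off(): hands the job in, once; it reports no verdict.
The state is a dict: "t": time; "qpos": joint angles; "qvel": joint speeds; "tau": joint torques, N m; "position": TCP position; "orientation": TCP orientation; "ft_force": force on the tool from outside, world axes, zero at the start; "torque": the same for the moment, N m; "finger_gap": finger opening in m.
Only numpy, scipy, OpenCV 4.12 (cv2) and the standard library are available. Lean on these libraries where they do the work, as an engineer would, in place of code of your own. Each camera call takes 0.05 s, during which the arm holds its last target.

## Working session

There is one attempt and no reset: what is moved stays moved. The work goes in short steps, Python scripts to look and compute and a tool call to move; the robot and the scene stay as the last step left them, time stands still between calls to the robot, and variables do not carry over. Pictures are saved under pics/ and viewed, and the job is handed in when it is done.

Besides the shell and the picture viewer there is one more tool, called after "Request:" as name(argument=value, ...), one argument or row to a line, values as JSON. carry_out: Moves the arm, as the interface text tells. Its arguments: {"type":"object","properties":{"plan":{"type":"array"},"hand":{"type":"number"},"grip_force":{"type":"number"}},"required":["plan"]}

```bash
mkdir -p pics; ls
cat > h.py <<'E'
import numpy as np, cv2, json
from plant import manip
from scipy.spatial.transform import Rotation as R
def snap(name,fn):
    s=manip.read_state(); c=manip.camera(name)
    cv2.imwrite(f'pics/{fn}.png',c['pixels'])
    f=c['pixels'].shape[0]/2/np.tan(np.radians(c['vfov'])/2)
    K=np.array([[f,0,c['cx']],[0,f,c['cy']],[0,0,1]])
    if 'rvec' in c:
        Rm=cv2.Rodrigues(np.array(c['rvec'],float))[0]; t=np.array(c['tvec'],float).ravel()
    else:
        T=np.eye(4);T[:3,:3]=R.from_rotvec(s['orientation']).as_matrix();T[:3,3]=s['position']
        M=np.linalg.inv(T@np.array(c['T_tool_cam'])); Rm=M[:3,:3]; t=M[:3,3]
    np.savez(f'pics/{fn}.npz',K=K,R=Rm,t=t)
def cal(fn):
    d=np.load(f'pics/{fn}.npz'); return d['K'],d['R'],d['t']
def px2w(fn,uv,z):
    K,Rm,t=cal(fn); uv=np.atleast_2d(uv).astype(float)
    d=(np.linalg.inv(K)@np.c_[uv,np.ones(len(uv))].T).T@Rm; o=-Rm.T@t
    return o+d*((z-o[2])/d[:,2])[:,None]
def w2px(fn,p):
    K,Rm,t=cal(fn); q=(np.atleast_2d(p)@Rm.T+t)@K.T; return q[:,:2]/q[:,2:]
E
python3 - <<'E'
from h import *
snap('scene','s0');snap('top','t0');snap('wrist','w0')
s=manip.read_state();print(s['t'],s['position'],s['orientation'],s['finger_gap'])
print(R.from_rotvec(s['orientation']).as_matrix().round(3))
a=[cv2.imread(f'pics/{n}.png') for n in('s0','t0')]
E
```

```text
pics
0.15 [ 0.22844773 -0.55432524  0.23045105] [ 0.91762762  1.37030569 -0.91609109] 0.08511842163623565
[[-0.     0.925  0.381]
 [ 0.001  0.381 -0.925]
 [-1.     0.    -0.001]]
```

View pics/s0.png

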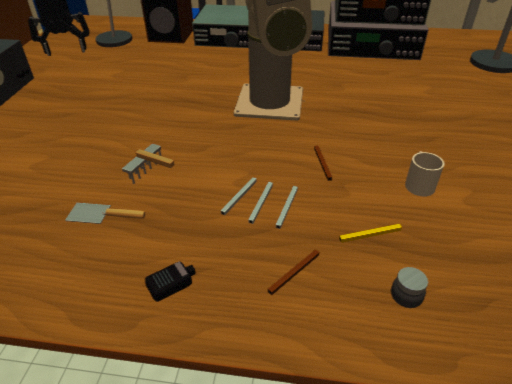

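View pics/t0.png

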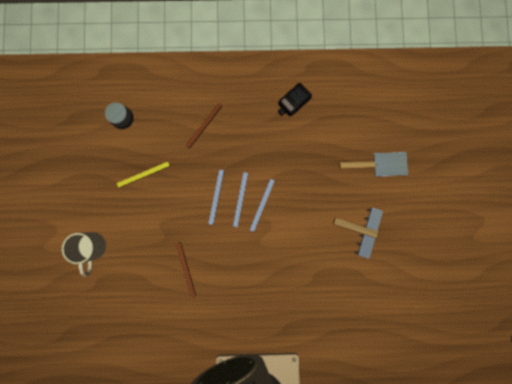

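View pics/w0.png

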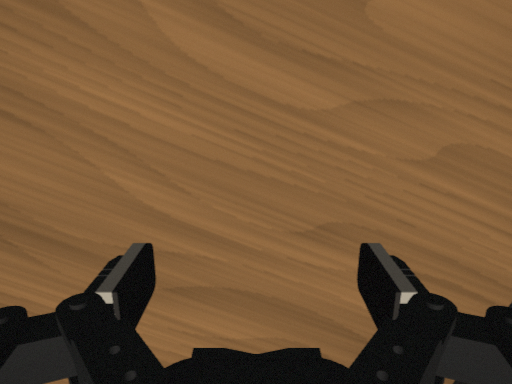

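Run:
```python
from h import *
im=cv2.imread('pics/t0.png')
cv2.imwrite('pics/t0c.png',cv2.resize(im[150:270,320:430],None,fx=5,fy=5,interpolation=cv2.INTER_CUBIC))
cv2.imwrite('pics/t0b.png',cv2.resize(im[150:250,190:300],None,fx=5,fy=5,interpolation=cv2.INTER_CUBIC))
m=((im[...,0]>140)&(im[...,0].astype(int)>im[...,2]+20)).astype(np.uint8); m[:150]=0;m[250:]=0;m[:,:190]=0;m[:,300:]=0
n,l,st,ce=cv2.connectedComponentsWithStats(m)
for i in range(1,n):
    if st[i,4]<60: continue
    r=cv2.minAreaRect(np.argwhere(l==i)[:,::-1].astype(np.float32))
    p=px2w('t0',cv2.boxPoints(r),0.012)
    P=px2w('t0',np.argwhere(l==i)[:,::-1],0.010); c=P.mean(0); u=np.linalg.svd((P-c)[:,:2],full_matrices=0)[2][0]
    print(ce[i],st[i,4],c.round(4),np.degrees(np.arctan2(u[1],u[0])).round(1),np.ptp((P-c)[:,:2]@u))
```

```text
[215.85       196.57777778] 180 [0.5261 0.1023 0.01  ] 168.0 0.14484650020064682
[239.91946309 199.24832215] 149 [0.5176 0.0371 0.01  ] 167.8 0.14391833529549686
[261.57333333 205.01333333] 150 [ 0.5007 -0.0214  0.01  ] 156.7 0.14519996904863858
```

View pics/t0c.png

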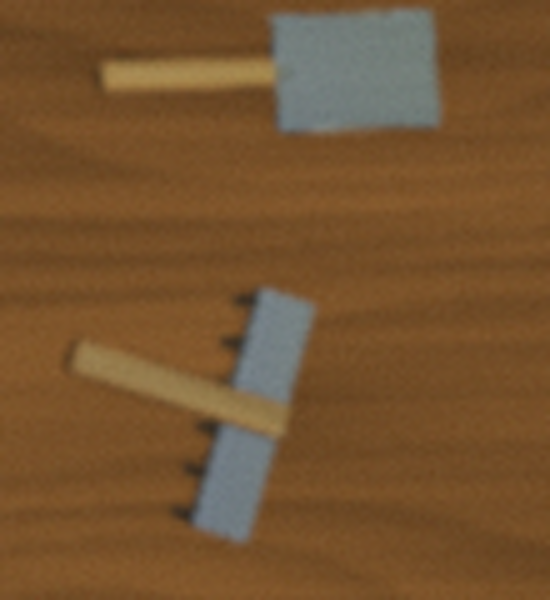

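View pics/t0b.png

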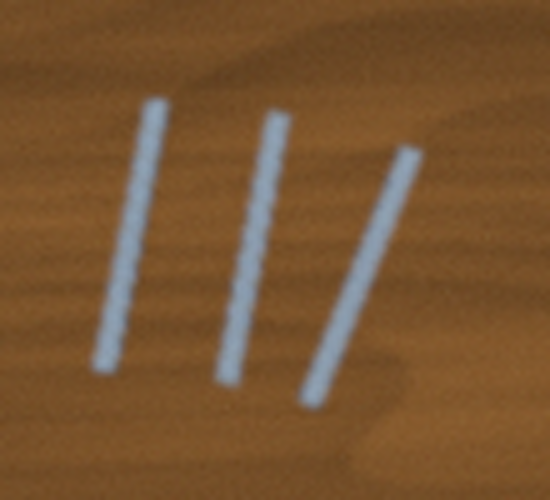

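Run:
```python
from h import *
pts=np.array([[78,355],[284,420]])/5-.4+[320,150]
p=px2w('t0',pts,.063);print(p,np.linalg.norm(p[0]-p[1]))
hd=np.array([[290,297],[220,534]])/5-.4+[320,150]
q=px2w('t0',hd,.045);print(q,np.linalg.norm(q[0]-q[1]))
u=(p[0]-p[1])[:2];u/=np.linalg.norm(u);print('x dir',u,np.degrees(np.arctan2(u[1],u[0])))
v=(q[0]-q[1])[:2];print(np.degrees(np.arctan2(v[1],v[0])))
g=p[0][:2]-u*.054;print('grip',g, 'head mid',q.mean(0), 'exp',g-u*.049)
# same in the scene camera
w=np.array([[*g,.063],[*p[0]],[*p[1]]]);print(w2px('s0',w))
s=manip.read_state();Rm=R.from_rotvec(s['orientation']).as_matrix()
print('tool shift',Rm.T@(np.r_[g,.15]-s['position'])*1000)
```

```text
[[ 0.45472824 -0.20695285  0.063     ]
 [ 0.41950724 -0.31097322  0.063     ]] 0.1098214823076617
[[ 0.48254416 -0.32367987  0.045     ]
 [ 0.36077713 -0.28125762  0.045     ]] 0.1289451722730652
x dir [0.32071145 0.94717694] 71.29404398480997
-19.20775431594958
grip [ 0.43740982 -0.2581004 ] head mid [ 0.42166065 -0.30246875  0.045     ] exp [ 0.42169496 -0.30451207]
[[154.17535141 155.49308137]
 [170.9932101  160.81106067]
 [137.38197443 150.18284343]]
tool shift [  80.77852166  306.03519413 -194.17511387]
```

Candidates in the top view: rake (358,235) vs scraper (375,164). For the bars, light aluminium a (216,197), b (240,199) and c (262,205) vs look-alikes yellow (143,175) and brown (205,125), (187,270). The crops confirm the toothed tool is the rake and the three grey-blue bars are the job. I'm moving above the handle.

Request:
carry_out(
  plan=[
    {"tx":8,"ty":32,"tz":-20,"turn":-6.5},
    {"tx":16,"ty":64,"tz":-40,"turn":-13},
    {"tx":24,"ty":96,"tz":-60,"turn":-19.5},
    {"tx":32,"ty":128,"tz":-80,"turn":-26},
    {"tx":40,"ty":160,"tz":-100,"turn":-32},
  ],
  hand=0.2,
)

```text
t: 0.57
position: [0.3389, -0.3997, 0.1906]
orientation: [0.483, 1.517, -0.482]
ft_force: [0.3, -0.7, -0.1]
finger_gap: 0.0512
```

```bash
cat >> h.py <<'E'
def st():
    s=manip.read_state();Rm=R.from_rotvec(s['orientation']).as_matrix()
    z=Rm[:,2]
    print('t',round(s['t'],2),'p',np.round(s['position'],4),'xdown',Rm[:,0].round(3),'zang',np.degrees(np.arctan2(z[1],z[0])).round(2),'F',np.round(s['ft_force'],1),'gap',round(s['finger_gap'],4),'q',np.round(s['qpos'],2))
    return s,Rm
def go(x,y,z,zang):
    s,Rm=st(); d=Rm.T@(np.array([x,y,z])-s['position'])*1000
    a=np.degrees(np.arctan2(Rm[1,2],Rm[0,2])); print('shift',d.round(1),'turn',round(-(zang-a),2))
E
python3 -c "
from h import *
go(.4374,-.2581,.15,-19.0)"
```

```text
t 0.57 p [ 0.3389 -0.3997  0.1906] xdown [-0.  0. -1.] zang -35.31 F [ 0.3 -0.7 -0.1] gap 0.0512 q [-0.97 -0.05  1.75  0.    1.44 -0.35]
shift [ 40.6 172.5  -1.5] turn -16.31
```

Request:
carry_out(
  plan=[
    {"tx":8,"ty":35,"tz":0,"turn":-4},
    {"tx":16,"ty":70,"tz":0,"turn":-8},
    {"tx":24,"ty":105,"tz":-1,"turn":-12},
    {"tx":32,"ty":140,"tz":-1,"turn":-16},
    {"tx":40,"ty":172,"tz":-1.5,"turn":-16.3},
  ],
)

```text
t: 0.98
position: [0.4381, -0.2587, 0.1508]
orientation: [0.261, 1.555, -0.261]
ft_force: [-0.7, 0.5, 0.9]
finger_gap: 0.0516
```

```bash
python3 -c "
from h import *
st();snap('wrist','w1');st()"
```

```text
t 0.98 p [ 0.4381 -0.2587  0.1508] xdown [ 0.  0. -1.] zang -19.04 F [-0.7  0.5  0.9] gap 0.0516 q [-0.63 -0.06  1.84  0.    1.37 -0.3 ]
t 1.03 p [ 0.4399 -0.254   0.1489] xdown [-0.     0.004 -1.   ] zang -19.08 F [ 1.2  4.3 -2. ] gap 0.0511 q [-0.63 -0.06  1.84  0.    1.37 -0.29]
```

View pics/w1.png

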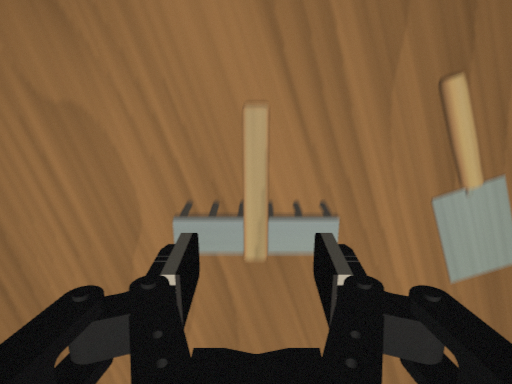

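```bash
python3 -c "
from h import *
p=px2w('w1',[[256.5,103],[256,260]],.063);print(p)
u=(p[0]-p[1])[:2];u/=np.linalg.norm(u);print(np.degrees(np.arctan2(u[1],u[0])));print(p[0][:2]-u*.054)
go(.4374,-.2581,.039,-19.0)"
```

```text
[[ 0.458319   -0.20398681  0.063     ]
 [ 0.42092168 -0.31150835  0.063     ]]
70.82169640862428
[ 0.44057951 -0.25498985]
t 1.03 p [ 0.4399 -0.254   0.1489] xdown [-0.     0.004 -1.   ] zang -19.08 F [ 1.2  4.3 -2. ] gap 0.0511 q [-0.63 -0.06  1.84  0.    1.37 -0.29]
shift [109.9  -5.1  -0.8] turn -0.08
```

Request:
carry_out(
  plan=[
    {"tx":15,"ty":0,"tz":0,"turn":0},
    {"tx":45,"ty":0,"tz":0,"turn":0},
    {"tx":75,"ty":0,"tz":0,"turn":0},
    {"tx":100,"ty":0,"tz":0,"turn":0},
    {"tx":114,"ty":0,"tz":0,"turn":0},
  ],
)

```text
t: 1.45
position: [0.4353, -0.2592, 0.0337]
orientation: [0.266, 1.559, -0.263]
ft_force: [0.1, 0.3, -0.7]
finger_gap: 0.0511
```

Request:
carry_out(
  plan=[
    {"tx":0},
    {"tx":0},
    {"tx":0},
    {"tx":0},
    {"tx":0},
  ],
)

```text
validation failed for argument at $.pl...
```

```bash
python3 -c "
from h import *
st();snap('scene','s1')
im=cv2.imread('pics/s1.png');cv2.imwrite('pics/s1c.png',cv2.resize(im[90:220,60:230],None,fx=4,fy=4))"
```

```text
t 1.45 p [ 0.4353 -0.2592  0.0337] xdown [-0.004  0.003 -1.   ] zang -19.31 F [ 0.1  0.3 -0.7] gap 0.0511 q [-0.64  0.08  1.92 -0.    1.14 -0.3 ]
```

View pics/s1c.png

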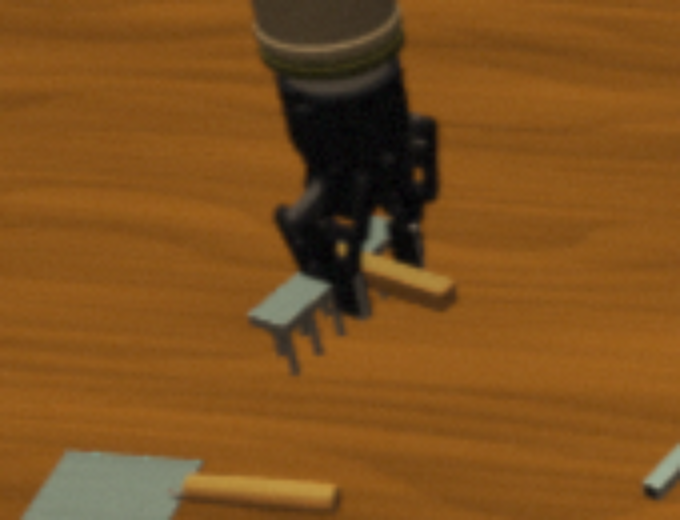

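The fingers straddle the handle, with the handle end sticking out at crop (450,290). Closing.

Request:
carry_out(
  plan=[
    {"tx":0,"ty":0,"tz":0,"turn":0},
    {"tx":0,"ty":0,"tz":0,"turn":0},
    {"tx":0,"ty":0,"tz":0,"turn":0},
    {"tx":0,"ty":0,"tz":0,"turn":0},
    {"tx":0,"ty":0,"tz":0,"turn":0},
  ],
  hand=-1,
  grip_force=60,
)

```text
t: 1.92
position: [0.4384, -0.2614, 0.0389]
orientation: [0.263, 1.552, -0.265]
ft_force: [-0.0, 0.7, 3.8]
finger_gap: 0.017
```

Request:
carry_out(
  plan=[
    {"tx":0,"ty":0,"tz":0,"turn":0},
    {"tx":0,"ty":0,"tz":0,"turn":0},
    {"tx":0,"ty":0,"tz":0,"turn":0},
    {"tx":-1,"ty":0,"tz":0,"turn":0},
    {"tx":-3,"ty":0,"tz":0,"turn":0},
  ],
)

```text
t: 2.33
position: [0.4371, -0.2604, 0.0402]
orientation: [0.265, 1.555, -0.264]
ft_force: [-0.2, 1.0, -4.4]
finger_gap: 0.0164
```

```bash
python3 -c "
from h import *
go(.46,-.19,.039,-13)
snap('scene','s2')
im=cv2.imread('pics/s2.png');cv2.imwrite('pics/s2c.png',cv2.resize(im[90:220,60:230],None,fx=4,fy=4))"
```

```text
t 2.33 p [ 0.4371 -0.2604  0.0402] xdown [-0.  0. -1.] zang -19.31 F [-0.2  1.  -4.4] gap 0.0164 q [-0.64  0.07  1.92  0.    1.15 -0.3 ]
shift [ 1.2 74.  -1.7] turn -6.31
```

View pics/s2c.png

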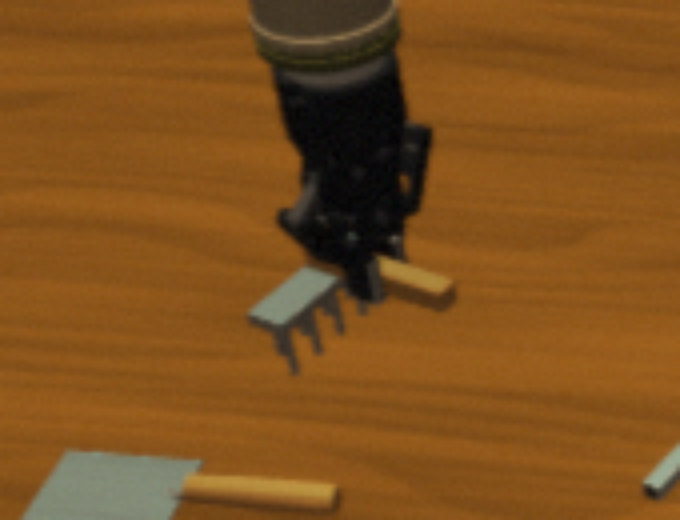

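Request:
carry_out(
  plan=[
    {"tx":0,"ty":12,"tz":0,"turn":-1},
    {"tx":0,"ty":30,"tz":1,"turn":-2.5},
    {"tx":0,"ty":50,"tz":2,"turn":-4},
    {"tx":0,"ty":67,"tz":3,"turn":-5.5},
    {"tx":0,"ty":75,"tz":3,"turn":-6.3},
  ],
)

```text
t: 2.8
position: [0.4651, -0.1884, 0.0397]
orientation: [0.177, 1.565, -0.175]
ft_force: [0.0, -0.7, -2.3]
finger_gap: 0.0169
```

```bash
python3 -c "
from h import *
go(.53,.119,.039,-13)
snap('top','t2');snap('scene','s3')
im=cv2.imread('pics/t2.png');cv2.imwrite('pics/t2c.png',cv2.resize(im[140:290,180:400],None,fx=3.5,fy=3.5))
im=cv2.imread('pics/s3.png');cv2.imwrite('pics/s3c.png',cv2.resize(im[100:240,110:320],None,fx=3.5,fy=3.5))"
```

```text
t 2.8 p [ 0.4651 -0.1884  0.0397] xdown [-0.001  0.001 -1.   ] zang -12.84 F [ 0.  -0.7 -2.3] gap 0.0169 q [-0.49  0.05  1.94  0.    1.15 -0.26]
shift [  1.1 314.1  -5.1] turn 0.16
```

View pics/t2c.png

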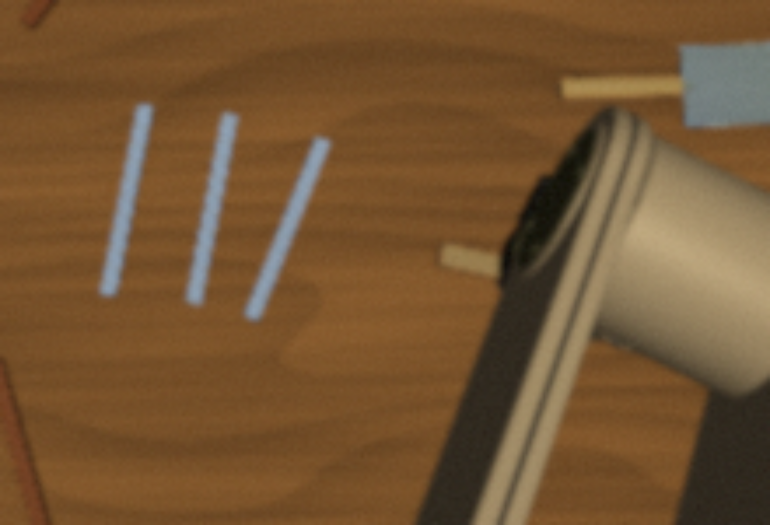

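View pics/s3c.png

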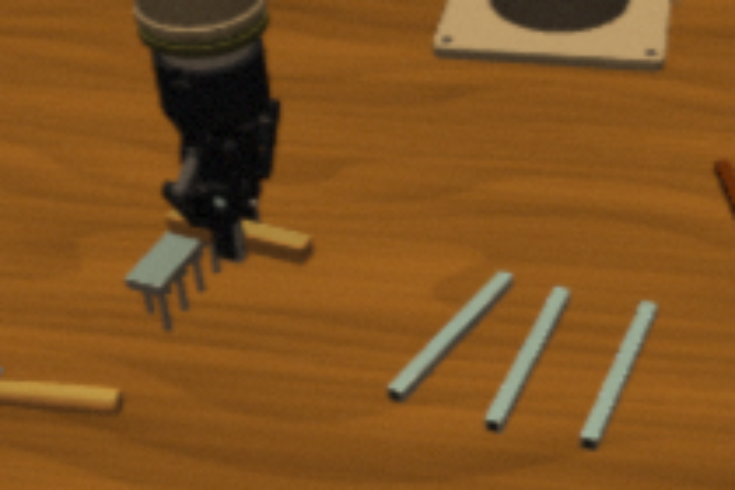

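Request:
carry_out(
  plan=[
    {"tx":0,"ty":20,"tz":0,"turn":0},
    {"tx":0,"ty":55,"tz":-1,"turn":0},
    {"tx":0,"ty":90,"tz":-2,"turn":0},
    {"tx":0,"ty":115,"tz":-2,"turn":0},
    {"tx":0,"ty":127,"tz":-2,"turn":0},
  ],
)

```text
t: 3.32
position: [0.4917, -0.0646, 0.0401]
orientation: [0.178, 1.564, -0.177]
ft_force: [0.1, -0.4, -3.2]
finger_gap: 0.017
```

Request:
carry_out(
  plan=[
    {"tx":0,"ty":11,"tz":0,"turn":0},
    {"tx":0,"ty":22,"tz":0,"turn":0},
    {"tx":0,"ty":33,"tz":0,"turn":0},
    {"tx":0,"ty":44,"tz":0,"turn":0},
    {"tx":0,"ty":55,"tz":0,"turn":0},
  ],
)

```text
t: 3.73
position: [0.5042, -0.0128, 0.0403]
orientation: [0.179, 1.563, -0.179]
ft_force: [0.1, 0.4, -2.8]
finger_gap: 0.0169
```

```bash
python3 -c "
from h import *
go(.53,.119,.039,-13)
snap('scene','s4')
im=cv2.imread('pics/s4.png');cv2.imwrite('pics/s4c.png',cv2.resize(im[100:240,140:350],None,fx=3.5,fy=3.5))"
```

```text
t 3.73 p [ 0.5042 -0.0128  0.0403] xdown [-0. -0. -1.] zang -13.06 F [ 0.1  0.4 -2.8] gap 0.0169 q [-0.13  0.06  1.93 -0.    1.15  0.1 ]
shift [  1.3 134.2  -4.7] turn -0.06
```

View pics/s4c.png

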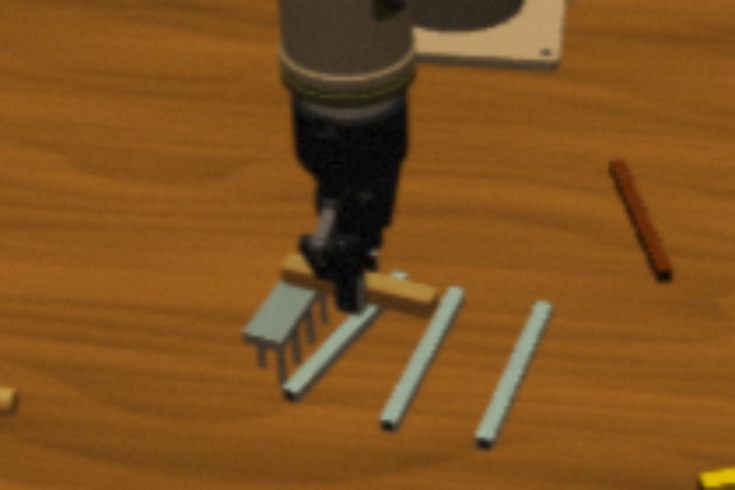

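Request:
carry_out(
  plan=[
    {"tx":0,"ty":10,"tz":0,"turn":0},
    {"tx":0,"ty":20,"tz":0,"turn":0},
    {"tx":0,"ty":30,"tz":-0.5,"turn":0},
    {"tx":0,"ty":40,"tz":-1,"turn":0},
    {"tx":0,"ty":50,"tz":-1,"turn":0},
  ],
)

```text
t: 4.2
position: [0.5144, 0.0369, 0.0403]
orientation: [0.178, 1.564, -0.178]
ft_force: [0.4, -0.0, -3.5]
finger_gap: 0.0169
```

```bash
python3 -c "
from h import *
go(.53,.119,.039,-13)
snap('scene','s5')
im=cv2.imread('pics/s5.png');cv2.imwrite('pics/s5c.png',cv2.resize(im[100:240,140:350],None,fx=3.5,fy=3.5))"
```

```text
t 4.2 p [0.5144 0.0369 0.0403] xdown [-0.  0. -1.] zang -13.0 F [ 0.4 -0.  -3.5] gap 0.0169 q [-0.03  0.09  1.9   0.    1.15  0.2 ]
shift [ 1.3 83.5 -3.2] turn -0.0
```

View pics/s5c.png

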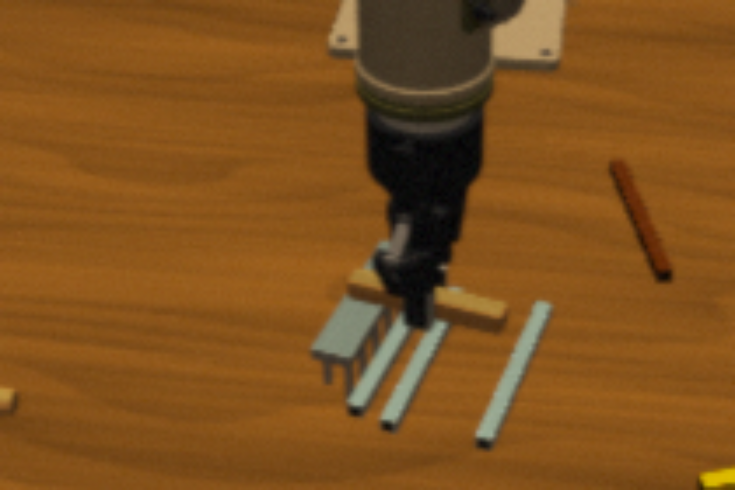

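c is now aligned against the teeth and nearing b. I'll keep going.

Request:
carry_out(
  plan=[
    {"tx":0,"ty":10,"tz":0,"turn":0},
    {"tx":0,"ty":20,"tz":0,"turn":0},
    {"tx":0,"ty":30,"tz":-0.5,"turn":0},
    {"tx":0,"ty":40,"tz":-1,"turn":0},
    {"tx":0,"ty":50,"tz":-1,"turn":0},
  ],
)

```text
t: 4.67
position: [0.5246, 0.0858, 0.0403]
orientation: [0.178, 1.564, -0.178]
ft_force: [-0.2, -0.9, -2.7]
finger_gap: 0.0168
```

```bash
python3 -c "
from h import *
go(.53,.119,.039,-13)
snap('scene','s6')
im=cv2.imread('pics/s6.png');cv2.imwrite('pics/s6c.png',cv2.resize(im[100:240,140:350],None,fx=3.5,fy=3.5))"
```

```text
t 4.67 p [0.5246 0.0858 0.0403] xdown [-0. -0. -1.] zang -13.01 F [-0.2 -0.9 -2.7] gap 0.0168 q [ 0.07  0.13  1.86 -0.    1.16  0.29]
shift [ 1.3 33.5 -2.2] turn -0.01
```

View pics/s6c.png

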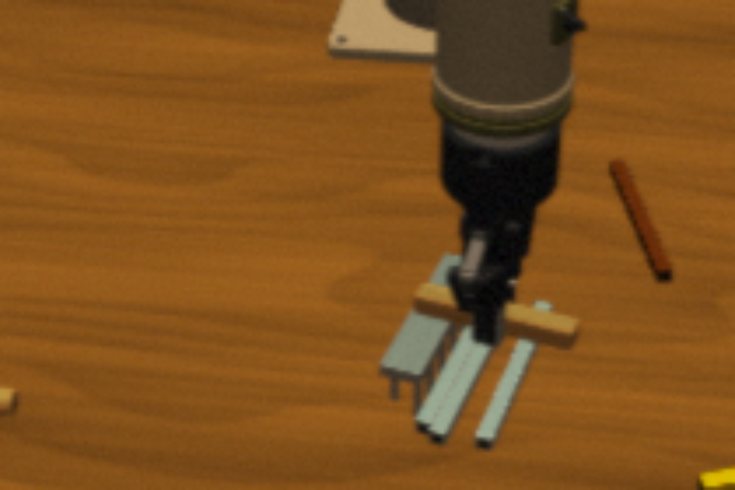

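Request:
carry_out(
  plan=[
    {"tx":0,"ty":9,"tz":0,"turn":0},
    {"tx":0,"ty":18,"tz":0,"turn":0},
    {"tx":0,"ty":27,"tz":-0.5,"turn":0},
    {"tx":0,"ty":34,"tz":-1,"turn":0},
    {"tx":0,"ty":40,"tz":-1,"turn":0},
  ],
)

```text
t: 5.13
position: [0.5327, 0.1249, 0.0403]
orientation: [0.178, 1.564, -0.178]
ft_force: [-0.2, -1.4, -3.3]
finger_gap: 0.0168
```

```bash
python3 -c "
from h import *
go(.53,.119,.039,-13)
snap('scene','s7')
im=cv2.imread('pics/s7.png');cv2.imwrite('pics/s7c.png',cv2.resize(im[100:240,140:350],None,fx=3.5,fy=3.5))"
```

```text
t 5.13 p [0.5327 0.1249 0.0403] xdown [-0.  0. -1.] zang -12.99 F [-0.2 -1.4 -3.3] gap 0.0168 q [0.14 0.17 1.81 0.   1.16 0.36]
shift [ 1.3 -6.3 -1.3] turn 0.01
```

View pics/s7c.png

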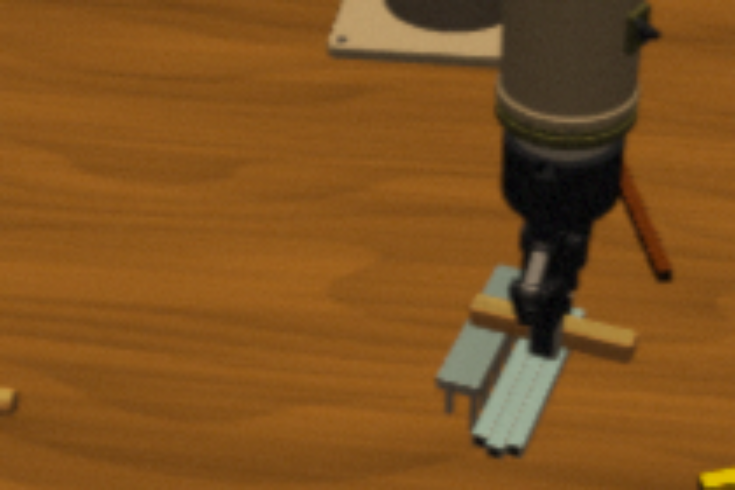

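Request:
carry_out(
  plan=[
    {"tx":0,"ty":-8,"tz":0,"turn":0},
    {"tx":0,"ty":-25,"tz":0,"turn":0},
    {"tx":0,"ty":-50,"tz":0,"turn":0},
    {"tx":0,"ty":-75,"tz":0,"turn":0},
    {"tx":0,"ty":-90,"tz":0,"turn":0},
  ],
)

```text
t: 5.6
position: [0.5113, 0.0337, 0.0401]
orientation: [0.178, 1.564, -0.179]
ft_force: [0.9, 0.1, -2.1]
finger_gap: 0.0167
```

Request:
carry_out(
  plan=[
    {"tx":0,"ty":0,"tz":0,"turn":0},
    {"tx":0,"ty":0,"tz":0,"turn":0},
    {"tx":0.5,"ty":0,"tz":0,"turn":0},
    {"tx":1,"ty":0,"tz":0,"turn":0},
    {"tx":1,"ty":0,"tz":0,"turn":0},
  ],
)

```text
t: 6.02
position: [0.5124, 0.0368, 0.0392]
orientation: [0.178, 1.563, -0.178]
ft_force: [-0.5, 0.0, -2.0]
finger_gap: 0.0171
```

Request:
carry_out(
  plan=[
    {"tx":0.2,"ty":0,"tz":0,"turn":0},
    {"tx":0.5,"ty":0,"tz":0,"turn":0},
    {"tx":0.8,"ty":0,"tz":0,"turn":0},
    {"tx":1,"ty":0,"tz":0,"turn":0},
    {"tx":1,"ty":0,"tz":0,"turn":0},
  ],
)

```text
t: 6.43
position: [0.5126, 0.0369, 0.039]
orientation: [0.178, 1.563, -0.177]
ft_force: [-2.3, 3.7, 5.4]
finger_gap: 0.0167
```

```bash
python3 -c "
from h import *
st();snap('scene','s8')
im=cv2.imread('pics/s8.png');cv2.imwrite('pics/s8c.png',cv2.resize(im[100:240,140:350],None,fx=3.5,fy=3.5))"
```

```text
t 6.43 p [0.5126 0.0369 0.039 ] xdown [ 0.     0.001 -1.   ] zang -12.98 F [-2.3  3.7  5.4] gap 0.0167 q [-0.03  0.08  1.91  0.    1.15  0.2 ]
```

View pics/s8c.png

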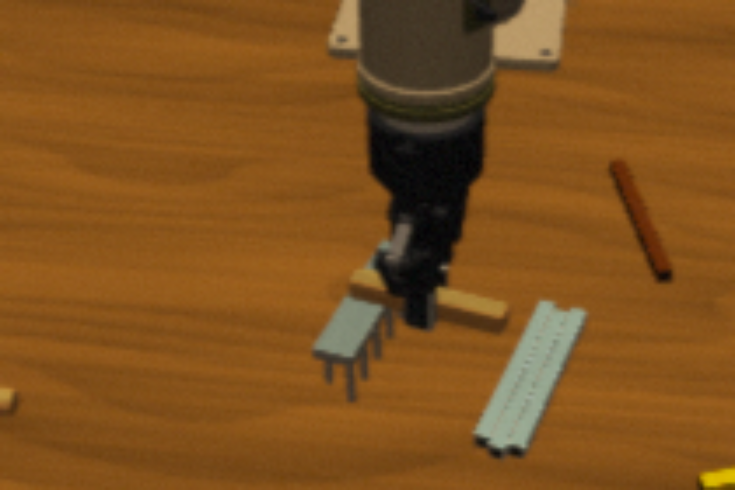

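The rake's teeth are on the desk and the bars are close side by side, so I'm releasing.

Request:
carry_out(
  plan=[
    {"tx":0,"ty":0,"tz":0,"turn":0},
    {"tx":0,"ty":0,"tz":0,"turn":0},
    {"tx":0,"ty":0,"tz":0,"turn":0},
    {"tx":0,"ty":0,"tz":0,"turn":0},
    {"tx":0,"ty":0,"tz":0,"turn":0},
  ],
  hand=0.2,
  grip_force=20,
)

```text
t: 6.9
position: [0.5124, 0.0362, 0.0383]
orientation: [0.178, 1.563, -0.178]
ft_force: [0.7, -0.2, 0.8]
finger_gap: 0.0512
```

Request:
carry_out(
  plan=[
    {"tx":0,"ty":0,"tz":0,"turn":0},
    {"tx":-3,"ty":0,"tz":0,"turn":0},
    {"tx":-10,"ty":0,"tz":0,"turn":0},
    {"tx":-25,"ty":0,"tz":0,"turn":0},
    {"tx":-45,"ty":0,"tz":0,"turn":0},
  ],
)

```text
t: 7.32
position: [0.511, 0.0363, 0.0828]
orientation: [0.178, 1.566, -0.179]
ft_force: [-0.5, 0.5, -0.1]
finger_gap: 0.0513
```

Request:
carry_out(
  plan=[
    {"tx":-20,"ty":-20,"tz":0,"turn":0},
    {"tx":-45,"ty":-50,"tz":0,"turn":0},
    {"tx":-70,"ty":-85,"tz":0,"turn":0},
    {"tx":-90,"ty":-120,"tz":0,"turn":0},
    {"tx":-100,"ty":-150,"tz":0,"turn":0},
  ],
)

```text
t: 7.73
position: [0.4794, -0.1121, 0.1877]
orientation: [0.177, 1.558, -0.179]
ft_force: [0.3, -0.8, 0.3]
finger_gap: 0.0507
```

```bash
python3 -c "
from h import *
st();snap('scene','s9');snap('top','t9');st()
im=cv2.imread('pics/s9.png');cv2.imwrite('pics/s9c.png',cv2.resize(im[100:240,140:350],None,fx=3.5,fy=3.5))
im=cv2.imread('pics/t9.png');cv2.imwrite('pics/t9c.png',cv2.resize(im[140:260,170:330],None,fx=4.5,fy=4.5))"
```

```text
t 7.73 p [ 0.4794 -0.1121  0.1877] xdown [ 0.005 -0.002 -1.   ] zang -12.98 F [ 0.3 -0.8  0.3] gap 0.0507 q [-0.33 -0.15  1.84 -0.    1.44 -0.11]
t 7.83 p [ 0.4794 -0.1141  0.1872] xdown [ 0.005 -0.003 -1.   ] zang -13.25 F [0.6 0.6 0.4] gap 0.0513 q [-0.34 -0.14  1.84 -0.    1.44 -0.11]
```

View pics/s9c.png

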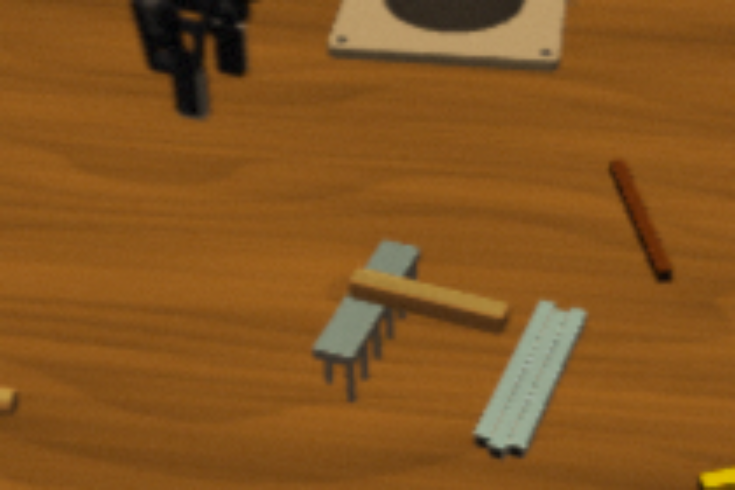

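View pics/t9c.png

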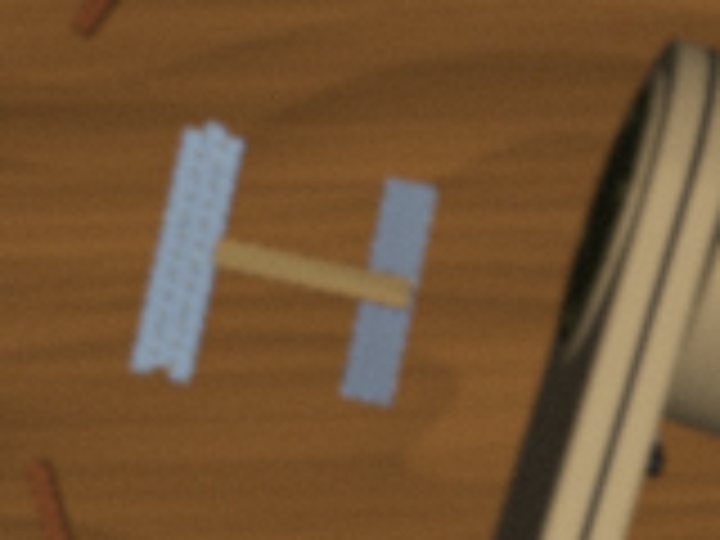

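The views show the three bars parallel, touching and nearly level at the ends, around crop (187,250). The rake stands upright on its teeth and the arm is clear of everything. I'll let the arm settle, then hand in.

Request:
carry_out(
  plan=[
    {"tx":0,"ty":0,"tz":0,"turn":0},
    {"tx":0,"ty":0,"tz":0,"turn":0},
    {"tx":0,"ty":0,"tz":0,"turn":0},
    {"tx":0,"ty":0,"tz":0,"turn":0},
    {"tx":0,"ty":0,"tz":0,"turn":0},
  ],
)

```text
t: 8.25
position: [0.4784, -0.1087, 0.1826]
orientation: [0.177, 1.565, -0.177]
ft_force: [-0.1, -0.1, 0.4]
finger_gap: 0.0511
```

```bash
python3 -c "
from h import *
st();print(manip.sign_off())"
```

```text
t 8.25 p [ 0.4784 -0.1087  0.1826] xdown [-0.001  0.001 -1.   ] zang -12.91 F [-0.1 -0.1  0.4] gap 0.0511 q [-0.33 -0.14  1.85  0.    1.44 -0.1 ]
the job is handed in; nothing more can be done
None
```

I gripped the rake by its handle and turned it to line up with the bars. Then I pushed bar c into b and both into a, backed off about 90 mm, set the teeth on the desk and let go. I handed in at about 8.3 s of the 46 s allowed.

The last scene and top pictures show the three bars flat, parallel and touching, with their ends within a few millimetres of level. The rake stands upright on its teeth and the arm is well clear with almost no force on it. I judged this by eye and did not compute the final angles or distances. No check failed, and I saw no contact between the gripper and the bars. One move call was refused for incomplete rows and resent, with no effect on the job.

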